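# Change over the incubation trays

## Robot

A 7-joint arm with a two-finger parallel gripper is mounted at the origin on a cart in front of the work surface, level with it; the furniture and walls round the work are solid. World frame = base frame: x ahead of the robot, y to its left, z up, the work surface at z = 0. Lengths are in m, angles in rad, forces in N, time in s.
With the tool pointing down it reaches from about 0.425 to 0.925 m from the base axis. Payload 6.8 kg.
Tool frame: the origin (TCP) lies midway between the tips of the shut fingers; the grasp point (between the pads) lies 19 mm behind it; z points along the fingers, x is the direction in which the jaws open and shut, and the axes are right-handed (so a half turn about z gives the same grasp; the last joint's range is limited). The gripper opens to 85 mm and grips with 20 to 120 N. Pads are 22 mm wide; open, the fingers measure 114 mm over their backs; the gripper's body (76 mm by 85 mm) begins 54 mm behind the grasp point. The pads swing forward as they close: fully open they stand 13 mm farther back than shut.
Start: joints at [1.143, 0.477, 0.022, 1.555, -0.011, 1.109, -0.083], TCP at [0.212, -0.641, 0.231] pointing down, gripper open.
Joint ranges: [-2.96, 2.96], [-0.34, 2.1], [-1.41, 1.46], [0.24, 2.44], [-1.37, 4.51], [0.17, 1.92], [-2.96, 2.96]. Speed limits (rad/s): [2.39, 2.39, 3.14, 3.14, 3.14, 3.14, 3.14].

## Interface

Orientations are given as a unit quaternion [w, x, y, z].
In Python, from station import * gives the robot as it stands.
- The arm moves only by the shell command python3 -m handwheel 'ROWS' [FORCE]. ROWS is JSON, a list of rows, each an object of numbers: "grip": the finger opening in cm, from 0 to 8.54; "tx", "ty", "tz": the shift along the tool's x, y, z in cm; "yaw": the turn about the tool's z in degrees. In form: [{"grip": .., "tx": .., "ty": .., "tz": .., "yaw": ..}, ...]. A call has 1 to 5 rows; each row shifts and turns the commanded pose from where the row before left it, along the tool's axes as they then stand; what a row does not reach is not made up. A row lasts 1/10 s, in which the tool goes at most 50 mm and 8.59 degrees, less where a joint would pass 70% of its speed; a pose out of reach is approached as far as the arm can. A call is refused whole if a number of a shift passes 5 or a number of a turn 8.59, either way. A call with a gripper value outside its range is refused whole. The fingers move at their own pace and stop on an object; FORCE is the grip in N (left out, the last holds). Time passes only in rows, so rows that do not move let the fingers close. It gives the time, the measured TCP pose, the force and the opening at its end, in the units of the state.
- get_obs(): the state, without advancing time (a new reading comes with each control period).
- read_camera(name): name is "side" or "top"; returns a dict with "image" (400x640x3 uint8, blue, green, red), "intrinsics" (3x3 intrinsics, pixels), "D" ([k1, k2, p1, p2, k3] as OpenCV has them; the pictures are not rectified), "position" and "attitude" of the camera in the world. Camera axes: x right, y down, z forward; pixel columns grow to the right and rows downward; lengths in m; the calibration is good to about 2 mm. A picture is of the moment at which its call begins. There is no depth.
- hand_in(): hands the job in, once; it reports no verdict.
The state is a dict: "t": time; "q": joint angles; "joint_vel": joint speeds; "joint_torque": joint torques, N m; "eef_pos": TCP position; "tool_rot": TCP orientation; "contact_force": force on the tool from outside, world axes, zero at the start; "torque": the same for the moment, N m; "gripper_width": opening from 0.0 (shut) to 1.0 (fully open).
Only numpy, scipy, OpenCV 4.12 (cv2) and the standard library are available. Lean on these libraries where they do the work, as an engineer would, in place of code of your own. Each camera call takes 0.05 s, during which the arm holds its last target. There are 200 camera calls.

## Task

First push the empty tray that was left standing out of its box fully home. Then hook a fingertip behind the upturned lip of the other tray, the shut one, and gently draw it out as far as it will go, so that the culture dish riding in it comes into the open. Use the fingers only to push and pull, without pinching a lip; do not touch the dish, and leave the timer and the bottles as they are.

Things in the scene. Friction and masses are not known exactly. Their poses are not given: they have to be found in the camera images.
- dish_box: Grey box, white roof, fixed, 120 x 92 mm, roof 124 x 96, top 52 mm high. Origin: centre of its underside on the desk. Its -x axis points out of its open front, the way the tray slides out; turned up to 0.25 rad about z. Roof's front edge 63 mm from the origin. Tray shut or nearly so at the start, a culture dish in it under the roof. The two boxes look alike and may swap sides.
- dish_lip (a point): Middle of the lip's top edge, tray with the dish, 40 mm above the desk; axes as the box's (-x outward). Lip: upright plate 92 mm wide, 8 mm thick (faces 4 mm either side in x), 10 to 40 mm above the desk. Behind the lip is a bare flat shelf, 78 mm wide, upper side 13 mm above the desk; tray shut, the gap from lip to roof edge is 57 mm, open above and at the sides.
- dish_tray (a joint): How far the tray with the dish is drawn out of its box, m: 0 fully home, 0.100 at its outer stop; grows as it comes out along the box's -x. Slides level on runners with about 1.5 N of friction, no spring and no catch; stays where it is left. Starts at 0 to 0.010.
- empty_box: Grey box, white roof, fixed, 120 x 92 mm, roof 124 x 96, top 52 mm high. Origin: centre of its underside on the desk. Its -x axis points out of its open front, the way the tray slides out; turned up to 0.25 rad about z. Roof's front edge 63 mm from the origin. Tray most of the way out at the start, nothing in it. The two boxes look alike and may swap sides.
- empty_lip (a point): Middle of the lip's top edge, empty tray, 40 mm above the desk; axes as the box's (-x outward). Lip: upright plate 92 mm wide, 8 mm thick (faces 4 mm either side in x), 10 to 40 mm above the desk. Behind the lip is a bare flat shelf, 78 mm wide, upper side 13 mm above the desk; tray shut, the gap from lip to roof edge is 57 mm, open above and at the sides.
- empty_tray (a joint): How far the empty tray is drawn out of its box, m: 0 fully home, 0.100 at its outer stop; grows as it comes out along the box's -x. Slides level on runners with about 1.5 N of friction, no spring and no catch; stays where it is left. Starts at 0.070 to 0.095.
- dish: Closed round culture dish with pink contents, 64 mm across, 13 mm high, loose, lying flat in the pocket of the tray in the shut box. Origin: centre of its underside, 13 mm above the desk.
- dish_pocket (a point): Centre of the pocket floor in the tray with the dish, 13 mm above the desk. The pocket is 92 mm along the tray and 72 mm across inside, with a rim 8 to 10 mm high; it lies 124 mm behind the lip's middle, and is clear of the roof when the tray is at its outer stop.
- timer: White timer, 64 x 64 x 19 mm, loose, stands near the work, not to be disturbed; origin at the centre of its underside
- bottle_a: Small amber dropper bottle, 30 mm across, 74 mm high, loose, stands near the work, not to be disturbed; origin at the centre of its underside
- bottle_b: Second small amber dropper bottle, 30 mm across, 74 mm high, loose, stands near the work, not to be disturbed; origin at the centre of its underside

How it is judged:
On the way, in this order (a step that is already met when the one before it is completed fails the run):
1. the empty tray is pushed fully home (within 5 mm) (value of joint empty_tray below 0.005 m), for 0.2 s.
2. the tray with the dish is drawn out to its stop (within 6 mm), dish lying in it (value of joint dish_tray above 0.094 m and horizontal distance between dish and dish_pocket below 0.022 m and height (world z) of dish below 0.019 m and angle between dish's own z axis and vertical below 0.1 rad), for 0.2 s.
At the end, for the whole second after the job is handed in: The empty tray is home (within 5 mm), the tray with the dish stands out at its stop (within 6 mm), and the dish lies flat and at rest in its pocket (all of step 2 and value of joint empty_tray below 0.005 m and linear speed of dish below 0.01 m/s and velocity of joint dish_tray below 0.01 m/s); the robot touches nothing.
It fails at once if a tray lip is pinched between the fingers ((contact force between the fingers and dish_tray_c6 above 2 N and contact force between the fingers and dish_tray_c5 above 2 N) or (contact force between the fingers and empty_tray_c6 above 2 N and contact force between the fingers and empty_tray_c5 above 2 N)).
It fails at once if the culture dish is touched by the robot (contact force between any of the fingers, the arm and dish above 0.3 N).
It fails at once if the culture dish is lifted or tipped (height (world z) of dish above 0.023 m or angle between dish's own z axis and vertical above 0.2 rad).
It fails at once if a tray is jerked or slammed (faster than 0.4 m/s) (velocity of joint any of dish_tray, empty_tray above 0.4 m/s or velocity of joint any of dish_tray, empty_tray below -0.4 m/s).
It fails at once if the timer or a bottle is shifted more than 20 mm or knocked over (distance of any of timer, bottle_a, bottle_b from where it was at the start of the episode above 0.02 m or angle between any of timer, bottle_a, bottle_b's own z axis and vertical above 0.4 rad).
It also fails if it takes over 56 s, if anything falls off the work surface, if the arm or the gripper's body presses on something with over 40 N, if the wrist force passes 120 N, or if a joint passes its speed limit or range.

## Working session

There is one attempt and no reset: what is moved stays moved. The work goes in short steps, Python scripts to look and compute and a shell command to move; the robot and the scene stay as the last step left them, time stands still between calls to the robot, and variables do not carry over. Pictures are saved under pics/ and viewed, about 8 in all and at most 12, crops included, and the job is handed in when it is done.

```bash
mkdir -p pics; ls; python3 - <<'E'
from station import *
import cv2
o=get_obs(); print({k:(v if not hasattr(v,'round') else v) for k,v in o.items()})
for n in("top","side"):
    c=read_camera(n); cv2.imwrite(f"pics/{n}0.png",c["image"]); print(n,c["intrinsics"],c["D"],c["position"],c["attitude"])
E
```

```text
pics
{'t': 0.0, 'q': array([ 1.1429276 ,  0.47780506,  0.02236983,  1.55645453, -0.01148613,
        1.10932385, -0.08307213]), 'joint_vel': array([ 1.49408821e-03, -9.89979773e-04,  1.03844326e-03, -2.01748855e-05,
        1.37209685e-03, -1.71817043e-03, -3.71892548e-04]), 'joint_torque': array([-3.94982235e-04, -5.96440566e+01,  1.60784326e+00, -2.81196749e+01,
        1.24492549e-02,  9.34429758e-03,  3.08708468e-05]), 'eef_pos': array([ 0.21195853, -0.64022421,  0.2303217 ]), 'tool_rot': array([-4.76105548e-04,  8.10670497e-01, -5.85501903e-01, -8.00178136e-04]), 'contact_force': array([ 0.54686422, -0.82263045,  0.2872185 ]), 'torque': array([ 0.01397414,  0.02917679, -0.0149816 ]), 'gripper_width': 1.0000480238802814}
top [[366.79295717   0.         331.17518744]
 [  0.         366.79295717 196.54717748]
 [  0.           0.           1.        ]] [-0.00383001  0.          0.          0.          0.        ] [ 0.44311663 -0.10637376  0.97632135] [ 0.04568581 -0.69746933  0.713552   -0.04788406]
side [[422.98751885   0.         313.79854284]
 [  0.         422.98751885 197.95799289]
 [  0.           0.           1.        ]] [-0.06756528  0.          0.          0.          0.        ] [0.20315956 0.52063979 0.52015227] [ 0.13703877 -0.22701925  0.84396197 -0.46627334]
```

View pics/top0.png

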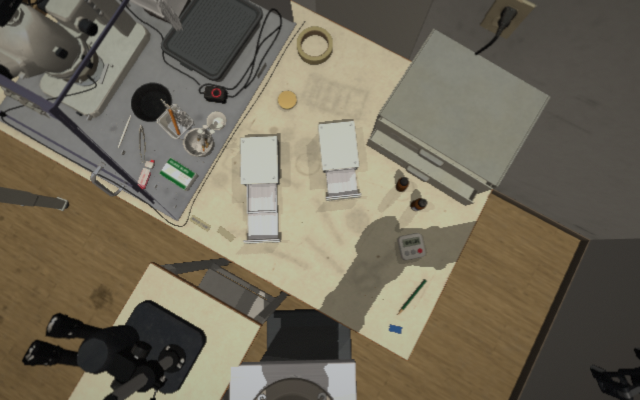

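View pics/side0.png

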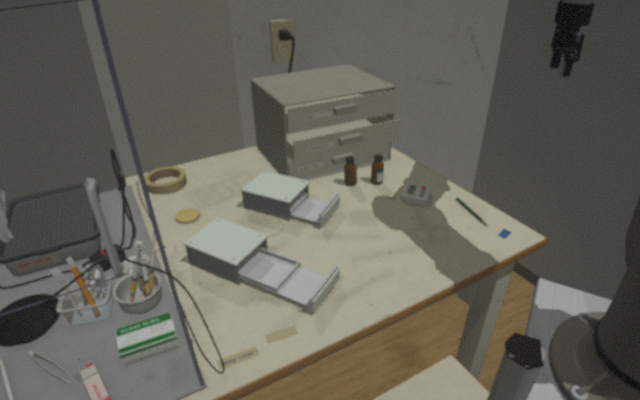

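The top view shows the open, empty tray on the left, with its lip near (264,239). The shut dish tray is to its right, with its lip near (343,195). The bottles are at (402,185) and (418,204), and the timer is at (411,247). I'll enlarge this to get exact corners.

```bash
python3 - <<'E'
import cv2
im=cv2.imread("pics/top0.png")[120:260,230:430]
cv2.imwrite("pics/crop0.png",cv2.resize(im,None,fx=4,fy=4,interpolation=cv2.INTER_CUBIC))
E
cat > h.py <<'E'
import numpy as np,cv2
from scipy.spatial.transform import Rotation as R
from station import *
def proj(c,P):
    r=R.from_quat(np.roll(c["attitude"],-1)).as_matrix().T
    return cv2.projectPoints(np.float64(P).reshape(-1,3),cv2.Rodrigues(r)[0],-r@np.array(c["position"]),np.array(c["intrinsics"]),np.array(c["D"]))[0][:,0]
def unproj(c,uv,z):
    r=R.from_quat(np.roll(c["attitude"],-1)).as_matrix()
    n=cv2.undistortPoints(np.float64(uv).reshape(-1,1,2),np.array(c["intrinsics"]),np.array(c["D"]))[:,0]
    d=np.c_[n,np.ones(len(n))]@r.T
    p=np.array(c["position"]); return p+d*((z-p[2])/d[:,2])[:,None]
E
```

```text
(no output)
```

View pics/crop0.png

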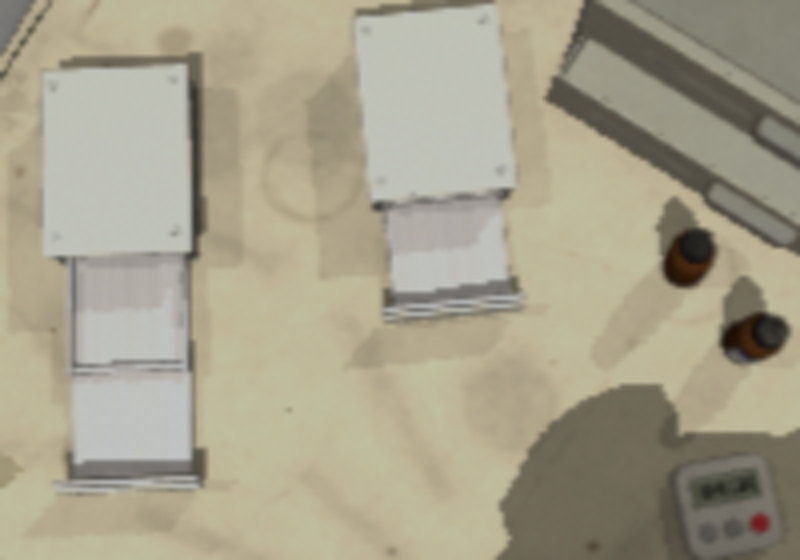

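Corners in the 4x crop (offset 230,120):
- **Left (empty) roof:** (42,72), (187,64), (192,250), (44,256), with its lip top from (55,487) to (202,481).
- **Right (dish) roof:** (355,12), (496,3), (514,188), (372,203), with its lip top from (384,314) to (523,298).

```bash
python3 - <<'E'
from h import *
from scipy.optimize import least_squares
c=read_camera("top")
px=lambda a:np.array(a)/4-0.375+[230,120]
def pts(p,L,z): 
    a=np.cos(p[2]);s=np.sin(p[2]);L=np.array(L)
    return np.c_[p[0]+a*L[:,0]-s*L[:,1],p[1]+s*L[:,0]+a*L[:,1],np.full(len(L),z)]
roof=[[.061,.048],[.061,-.048],[-.063,-.048],[-.063,.048]]
roof=[[.061,.048],[.061,-.048],[-.063,-.048],[-.063,.048]]
for n,rf,lp in(("empty",[(42,72),(187,64),(192,250),(44,256)],[(55,487),(202,481)]),("dish",[(355,12),(496,3),(514,188),(372,203)],[(384,314),(523,298)])):
    f=lambda p:np.r_[(proj(c,pts(p,roof,.052))-px(rf)).ravel(),(proj(c,pts(p,[[-p[3],.046],[-p[3],-.046]],.040))-px(lp)).ravel()]
    s=least_squares(f,[.5,0,0,.13]); p=s.x
    print(n,p.round(4),"lip",pts(p,[[-p[3],0]],.04).round(4),"joint",round(p[3]-.124,4),"res px",s.fun.round(2))
    print(" roof front mid",pts(p,[[-.063,0]],.052).round(4))
print("bottles",unproj(c,px([(688,275),(738,350)]),0).round(3),"timer",unproj(c,px([(728,510)]),.019).round(3))
E
```

```text
empty [0.6676 0.0737 0.0272 0.2086] lip [[0.4591 0.0681 0.04  ]] joint 0.0846 res px [-0.42 -0.49  0.27 -0.28  0.49  0.19 -0.1   0.54  0.11  0.17 -0.34 -0.16]
 roof front mid [[0.6046 0.072  0.052 ]]
dish [ 0.702  -0.1319  0.0696  0.1341] lip [[ 0.5682 -0.1412  0.04  ]] joint 0.0101 res px [-0.73  0.83  0.58 -0.17  0.94 -0.14 -0.76 -0.52 -0.41 -0.37  0.38  0.37]
 roof front mid [[ 0.6392 -0.1362  0.052 ]]
bottles [[ 0.591 -0.301  0.   ]
 [ 0.54  -0.332  0.   ]] timer [[ 0.434 -0.316  0.019]]
```

```bash
python3 -m handwheel '[{"grip":0,"tx":0,"ty":0,"tz":0,"yaw":8.4},{"grip":0,"tx":0,"ty":0,"tz":0,"yaw":8.4},{"grip":0,"tx":-2.5,"ty":-2.2,"tz":0,"yaw":0},{"grip":0,"tx":-2.5,"ty":-2.2,"tz":0,"yaw":0},{"grip":0,"tx":-2.5,"ty":-2.2,"tz":0,"yaw":0}]' 20
for i in 1 2; do python3 -m handwheel '[{"grip":0,"tx":-2.5,"ty":-2.2,"tz":0,"yaw":0},{"grip":0,"tx":-2.5,"ty":-2.2,"tz":0,"yaw":0},{"grip":0,"tx":-2.5,"ty":-2.2,"tz":0,"yaw":0},{"grip":0,"tx":-2.5,"ty":-2.2,"tz":0,"yaw":0},{"grip":0,"tx":-2.5,"ty":-2.2,"tz":0,"yaw":0}]'; done
```

```text
t: 0.65
eef_pos: [0.2767, -0.563, 0.2309]
tool_rot: [-0.0, 0.716, -0.698, -0.0]
contact_force: [0.5, -1.1, 0.5]
gripper_width: 0.146
t: 1.15
eef_pos: [0.3834, -0.4349, 0.2312]
tool_rot: [-0.0, 0.716, -0.698, -0.0]
contact_force: [1.0, 0.3, -0.1]
gripper_width: 0.001
t: 1.65
eef_pos: [0.49, -0.3071, 0.2311]
tool_rot: [0.0, 0.716, -0.698, -0.0]
contact_force: [0.1, -0.4, 0.1]
gripper_width: 0.001
```

```bash
for i in 1 2; do python3 -m handwheel '[{"grip":0,"tx":-3.75,"ty":0.2,"tz":0,"yaw":0},{"grip":0,"tx":-3.75,"ty":0.2,"tz":0,"yaw":0},{"grip":0,"tx":-3.75,"ty":0.2,"tz":0,"yaw":0},{"grip":0,"tx":-3.75,"ty":0.2,"tz":0,"yaw":0},{"grip":0,"tx":-3.75,"ty":0.2,"tz":0,"yaw":0}]'; done
python3 -m handwheel '[{"grip":0,"tx":0,"ty":1.2,"tz":2,"yaw":0},{"grip":0,"tx":0,"ty":1.2,"tz":2,"yaw":0},{"grip":0,"tx":0,"ty":1.0,"tz":2,"yaw":0},{"grip":0,"tx":0,"ty":0,"tz":0,"yaw":0},{"grip":0,"tx":0,"ty":0,"tz":0,"yaw":0}]'
```

```text
t: 2.15
eef_pos: [0.474, -0.1197, 0.2312]
tool_rot: [0.0, 0.716, -0.698, -0.0]
contact_force: [-0.1, -0.6, -0.2]
gripper_width: -0.006
t: 2.65
eef_pos: [0.459, 0.0674, 0.2313]
tool_rot: [0.0, 0.716, -0.698, 0.0]
contact_force: [1.1, 1.0, -0.1]
gripper_width: 0.002
t: 3.15
eef_pos: [0.4259, 0.0651, 0.1716]
tool_rot: [0.0, 0.716, -0.698, -0.0]
contact_force: [0.2, -0.8, 0.4]
gripper_width: 0.001
```

```bash
python3 -m handwheel '[{"grip":0,"tx":0,"ty":0,"tz":3.5,"yaw":0},{"grip":0,"tx":0,"ty":0,"tz":3.5,"yaw":0},{"grip":0,"tx":0,"ty":0,"tz":3.5,"yaw":0},{"grip":0,"tx":0,"ty":0,"tz":2,"yaw":0},{"grip":0,"tx":0,"ty":0,"tz":2,"yaw":0}]'
python3 - <<'E'
from h import *
import cv2
c=read_camera("side"); cv2.imwrite("pics/s1.png",cv2.resize(c["image"][180:340,180:400],None,fx=3,fy=3))
print(get_obs()["eef_pos"])
E
```

```text
t: 3.65
eef_pos: [0.4275, 0.0653, 0.0261]
tool_rot: [-0.001, 0.716, -0.698, 0.001]
contact_force: [0.4, -0.4, -0.3]
gripper_width: -0.0
[0.42595381 0.06505618 0.02398173]
```

View pics/s1.png

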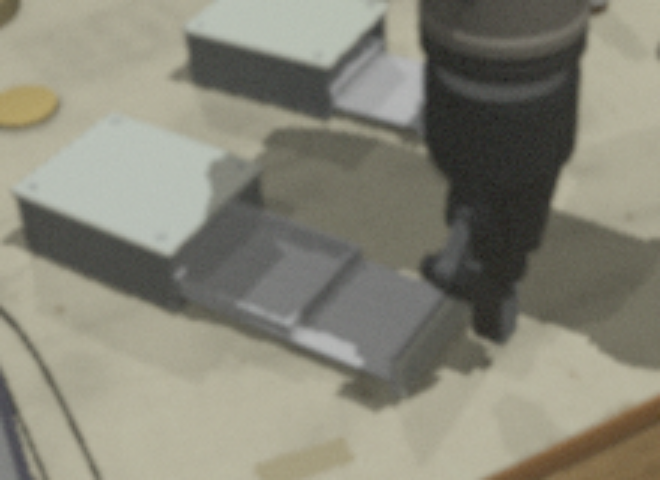

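The shut fingers hang in front of the lip of the empty tray, with the tip at crop (495,340), clear of everything. Now I'll push.

```bash
for i in 1 2; do python3 -m handwheel '[{"grip":0,"tx":0,"ty":-0.9,"tz":0,"yaw":0},{"grip":0,"tx":0,"ty":-0.9,"tz":0,"yaw":0},{"grip":0,"tx":0,"ty":-0.9,"tz":0,"yaw":0},{"grip":0,"tx":0,"ty":-0.9,"tz":0,"yaw":0},{"grip":0,"tx":0,"ty":-0.9,"tz":0,"yaw":0}]'; done
python3 -m handwheel '[{"grip":0,"tx":0,"ty":-0.4,"tz":0,"yaw":0},{"grip":0,"tx":0,"ty":-0.3,"tz":0,"yaw":0},{"grip":0,"tx":0,"ty":-0.2,"tz":0,"yaw":0},{"grip":0,"tx":0,"ty":0,"tz":0,"yaw":0}]'
```

```text
t: 4.2
eef_pos: [0.4718, 0.0663, 0.027]
tool_rot: [-0.0, 0.716, -0.698, 0.0]
contact_force: [-0.9, 0.6, 2.1]
gripper_width: -0.001
t: 4.7
eef_pos: [0.5161, 0.0673, 0.0262]
tool_rot: [0.0, 0.716, -0.698, -0.0]
contact_force: [-1.9, -1.1, 1.3]
gripper_width: 0.001
t: 5.1
eef_pos: [0.5248, 0.0678, 0.0263]
tool_rot: [-0.0, 0.716, -0.698, 0.0]
contact_force: [-0.8, -0.2, -0.5]
gripper_width: -0.0
```

Pushing against about 1.5 N, with no stop felt yet. I'll go on in small steps.

```bash
for i in 1 2 3; do python3 -m handwheel '[{"grip":0,"tx":0,"ty":-0.1,"tz":0,"yaw":0},{"grip":0,"tx":0,"ty":-0.1,"tz":0,"yaw":0},{"grip":0,"tx":0,"ty":0,"tz":0,"yaw":0}]' | grep -E "eef|force"; done
```

```text
eef_pos: [0.5265, 0.0679, 0.0263]
contact_force: [-0.5, -0.3, 0.4]
eef_pos: [0.5287, 0.0679, 0.0263]
contact_force: [-0.6, -0.8, -0.7]
eef_pos: [0.5294, 0.0679, 0.0261]
contact_force: [-5.5, -0.4, 3.7]
```

The stop is felt at x=0.529 (5.5 N), as the fit predicted. I'll press 1 mm more and hold, back off 3 cm, then rise and look.

```bash
python3 -m handwheel '[{"grip":0,"tx":0,"ty":-0.1,"tz":0,"yaw":0},{"grip":0,"tx":0,"ty":0,"tz":0,"yaw":0},{"grip":0,"tx":0,"ty":0,"tz":0,"yaw":0}]'
python3 -m handwheel '[{"grip":0,"tx":0,"ty":1,"tz":0,"yaw":0},{"grip":0,"tx":0,"ty":2,"tz":0,"yaw":0},{"grip":0,"tx":0,"ty":0,"tz":4,"yaw":0}]' >/dev/null --help 2>/dev/null; true
```

```text
t: 6.3
eef_pos: [0.5294, 0.0679, 0.026]
tool_rot: [0.002, 0.717, -0.698, -0.001]
contact_force: [-7.6, 0.6, 5.3]
gripper_width: 0.003
```

That second command was a mistake: it had the wrong sign on tz and a stray `--help`. I need to see whether it executed before going on.

```bash
python3 -c "
from station import *
o=get_obs();print(o['t'],o['eef_pos'],o['contact_force'],o['tool_rot'])"
```

```text
6.3 [0.52943328 0.06788807 0.02601842] [-7.63400659  0.55272385  5.31959128] [ 0.00165235  0.71656396 -0.6975186  -0.00108201]
```

It didn't execute. Now I'll back off properly, rise, and go over behind the dish tray's lip.

```bash
python3 -m handwheel '[{"grip":0,"tx":0,"ty":1,"tz":0,"yaw":0},{"grip":0,"tx":0,"ty":2,"tz":0,"yaw":0},{"grip":0,"tx":0,"ty":0,"tz":-4,"yaw":0},{"grip":0,"tx":0,"ty":0,"tz":-4,"yaw":0},{"grip":0,"tx":0,"ty":0,"tz":-4,"yaw":-2.5}]' | grep eef
python3 -m handwheel '[{"grip":0,"tx":4.25,"ty":-1.6,"tz":0,"yaw":0},{"grip":0,"tx":4.25,"ty":-1.6,"tz":0,"yaw":0},{"grip":0,"tx":4.25,"ty":-1.6,"tz":0,"yaw":0},{"grip":0,"tx":4.25,"ty":-1.6,"tz":0,"yaw":0},{"grip":0,"tx":4.25,"ty":-1.6,"tz":0,"yaw":0}]' | grep eef
python3 -m handwheel '[{"grip":0,"tx":0,"ty":0,"tz":2,"yaw":0},{"grip":0,"tx":0,"ty":0,"tz":2,"yaw":0},{"grip":0,"tx":0,"ty":0,"tz":1.5,"yaw":0},{"grip":0,"tx":0,"ty":0,"tz":1,"yaw":0},{"grip":0,"tx":0,"ty":0,"tz":0,"yaw":0}]'
python3 - <<'E'
from h import *
c=read_camera("side"); a=c["image"][150:300,150:370]
cv2.imwrite("pics/s2.png",cv2.resize(a,None,fx=3,fy=3,interpolation=cv2.INTER_CUBIC))
E
```

```text
eef_pos: [0.5015, 0.0672, 0.1478]
eef_pos: [0.5972, -0.1412, 0.1467]
t: 7.8
eef_pos: [0.5954, -0.1387, 0.08]
tool_rot: [0.001, 0.732, -0.682, -0.001]
contact_force: [-0.7, 0.3, 0.2]
gripper_width: -0.002
```

View pics/s2.png

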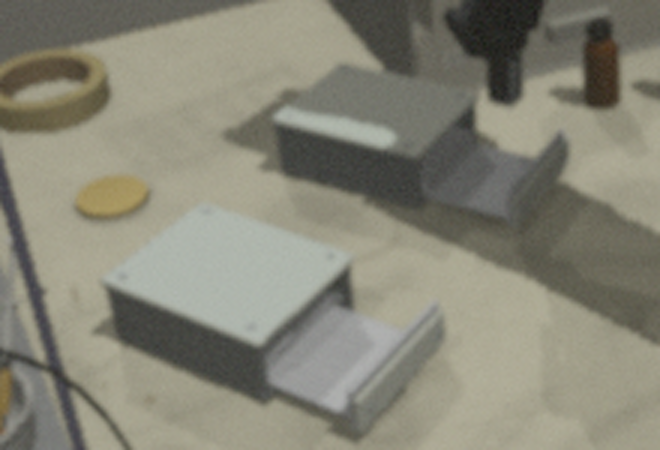

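The empty tray is shut (lip at crop ~(400,370)), and the fingertip hangs at (505,100), over the dish tray's gap. I'll descend to z≈0.024.

```bash
python3 -m handwheel '[{"grip":0,"tx":0,"ty":0,"tz":1.4,"yaw":0},{"grip":0,"tx":0,"ty":0,"tz":1.4,"yaw":0},{"grip":0,"tx":0,"ty":0,"tz":0.6,"yaw":0},{"grip":0,"tx":0,"ty":0,"tz":0,"yaw":0}]'
```

```text
t: 8.25
eef_pos: [0.5952, -0.139, 0.0458]
tool_rot: [0.001, 0.732, -0.682, -0.001]
contact_force: [-0.9, 1.1, 1.2]
gripper_width: -0.001
```

```bash
python3 -m handwheel '[{"grip":0,"tx":0,"ty":0,"tz":0.8,"yaw":0},{"grip":0,"tx":0,"ty":0,"tz":0.8,"yaw":0},{"grip":0,"tx":0,"ty":0,"tz":0.6,"yaw":0},{"grip":0,"tx":0,"ty":0,"tz":0,"yaw":0}]'
```

```text
t: 8.65
eef_pos: [0.5955, -0.1391, 0.0242]
tool_rot: [0.0, 0.732, -0.682, -0.001]
contact_force: [0.6, -0.5, -1.1]
gripper_width: 0.003
```

```bash
for i in 1 2 3 4; do python3 -m handwheel '[{"grip":0,"tx":0,"ty":0.45,"tz":0,"yaw":0},{"grip":0,"tx":0,"ty":0.45,"tz":0,"yaw":0},{"grip":0,"tx":0,"ty":0.45,"tz":0,"yaw":0},{"grip":0,"tx":0,"ty":0.45,"tz":0,"yaw":0},{"grip":0,"tx":0,"ty":0.45,"tz":0,"yaw":0}]' | grep -E "eef|force"; done
for i in 1 2 3; do python3 -m handwheel '[{"grip":0,"tx":0,"ty":0.15,"tz":0,"yaw":0},{"grip":0,"tx":0,"ty":0.1,"tz":0,"yaw":0},{"grip":0,"tx":0,"ty":0,"tz":0,"yaw":0}]' | grep -E "eef|force"; done
```

```text
eef_pos: [0.5739, -0.1409, 0.0257]
contact_force: [2.2, -0.4, -0.7]
eef_pos: [0.5511, -0.1425, 0.0254]
contact_force: [2.2, -0.3, 1.2]
eef_pos: [0.5285, -0.1441, 0.0253]
contact_force: [1.5, -1.4, 0.8]
eef_pos: [0.5061, -0.1456, 0.0253]
contact_force: [2.4, -1.4, 0.1]
eef_pos: [0.5036, -0.1456, 0.0252]
contact_force: [1.1, -0.6, 0.2]
eef_pos: [0.5013, -0.1457, 0.0252]
contact_force: [1.2, 0.8, -0.3]
eef_pos: [0.4987, -0.1459, 0.0253]
contact_force: [1.1, 0.6, -0.4]
```

```bash
for i in 1 2 3; do python3 -m handwheel '[{"grip":0,"tx":0,"ty":0.1,"tz":0,"yaw":0},{"grip":0,"tx":0,"ty":0.1,"tz":0,"yaw":0},{"grip":0,"tx":0,"ty":0,"tz":0,"yaw":0}]' | grep -E "eef|force"; done
```

```text
eef_pos: [0.4967, -0.1461, 0.0253]
contact_force: [0.4, 1.0, -0.0]
eef_pos: [0.4947, -0.1463, 0.0253]
contact_force: [1.0, 1.0, -0.8]
eef_pos: [0.4935, -0.1464, 0.0254]
contact_force: [3.1, -0.0, -2.7]
```

```bash
for i in 1 2; do python3 -m handwheel '[{"grip":0,"tx":0,"ty":0.1,"tz":0,"yaw":0},{"grip":0,"tx":0,"ty":0,"tz":0,"yaw":0},{"grip":0,"tx":0,"ty":0,"tz":0,"yaw":0}]' | grep -E "eef|force"; done
```

```text
eef_pos: [0.4935, -0.1464, 0.0255]
contact_force: [5.9, 0.8, -3.5]
eef_pos: [0.4934, -0.1464, 0.0257]
contact_force: [7.5, 1.8, -5.4]
```

The outer stop is confirmed: x holds at 0.4935 (the predicted value) while the force climbs. I'll back off the lip by about 7 mm, rise straight up, move clear and look.

```bash
python3 -m handwheel '[{"grip":0,"tx":0,"ty":-0.4,"tz":0,"yaw":0},{"grip":0,"tx":0,"ty":-0.6,"tz":0,"yaw":0},{"grip":0,"tx":0,"ty":0,"tz":0,"yaw":0},{"grip":0,"tx":0,"ty":0,"tz":-1,"yaw":0},{"grip":0,"tx":0,"ty":0,"tz":-2,"yaw":0}]'
python3 -m handwheel '[{"grip":0,"tx":0,"ty":0,"tz":-4,"yaw":0},{"grip":0,"tx":0,"ty":0,"tz":-4,"yaw":0},{"grip":0,"tx":0,"ty":0,"tz":-4,"yaw":0},{"grip":0,"tx":0,"ty":0,"tz":-4,"yaw":0},{"grip":0,"tx":0,"ty":0,"tz":-4,"yaw":0}]' | grep -E "eef|force"
python3 -m handwheel '[{"grip":0,"tx":4,"ty":0,"tz":0,"yaw":0},{"grip":0,"tx":4,"ty":0,"tz":0,"yaw":0},{"grip":0,"tx":4,"ty":0,"tz":0,"yaw":0},{"grip":0,"tx":4,"ty":0,"tz":0,"yaw":0},{"grip":0,"tx":4,"ty":0,"tz":0,"yaw":0}]' | grep -E "eef|force"
python3 -m handwheel '[{"grip":0,"tx":0,"ty":0,"tz":0,"yaw":0},{"grip":0,"tx":0,"ty":0,"tz":0,"yaw":0}]' | grep -E "eef|force"
python3 - <<'E'
from h import *
a=read_camera("top")["image"][120:260,230:430]
cv2.imwrite("pics/t3.png",cv2.resize(a,None,fx=4,fy=4,interpolation=cv2.INTER_CUBIC))
E
```

```text
t: 13.55
eef_pos: [0.4992, -0.1458, 0.0548]
tool_rot: [0.001, 0.731, -0.682, -0.002]
contact_force: [1.3, 0.5, -0.4]
gripper_width: 0.0
eef_pos: [0.5, -0.1458, 0.2577]
contact_force: [0.6, -0.9, -0.3]
eef_pos: [0.5142, -0.3468, 0.256]
contact_force: [0.7, -0.3, 1.2]
eef_pos: [0.514, -0.346, 0.2554]
contact_force: [0.0, 0.9, -0.1]
```

View pics/t3.png

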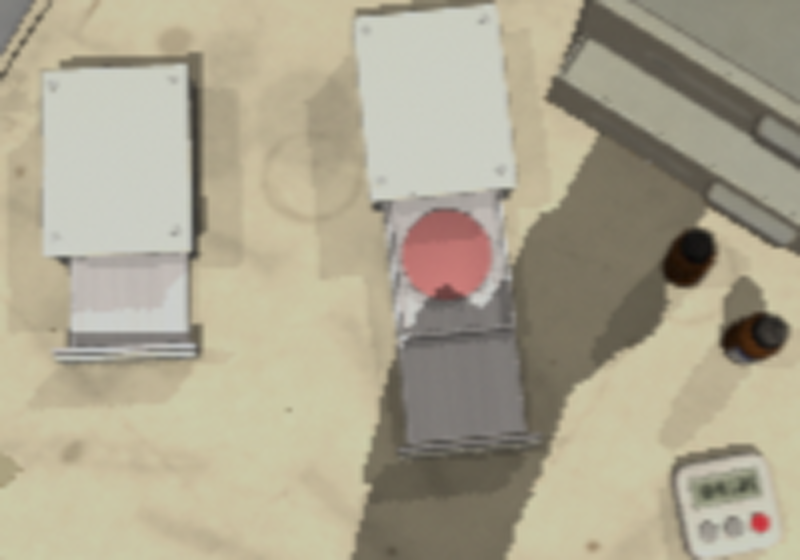

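The empty tray is shut, with its lip from (57,354) to (199,347). The dish tray is out, with its lip from (401,449) to (540,435), and the dish lies in its pocket at (447,253). The bottles and timer haven't moved. One numeric check, then I'll hand in.

```bash
python3 - <<'E'
from h import *
c=read_camera("top"); px=lambda a:np.array(a)/4-0.375+[230,120]
for n,o,f,l in(("empty",(.6676,.0737),.0272,[(57,354),(199,347)]),("dish",(.702,-.1319),.0696,[(401,449),(540,435)])):
    m=unproj(c,px(l),.04).mean(0)[:2]-o; print(n,"joint",round(-(m@[np.cos(f),np.sin(f)])-.124,4))
d=unproj(c,px([(447,253)]),.026)[0][:2]; print("dish off pocket",d-[.6022,-.1389])
o=get_obs(); print(o["t"],o["contact_force"])
hand_in()
E
```

```text
empty joint -0.0005
dish joint 0.098
dish off pocket [0.00307813 0.00049226]
14.85 [-0.90460731  0.41787632  0.11033306]
the job is handed in; nothing more can be done
```

The job is handed in, after about 15 s of the 56 s allowed; no verdict was reported. With the fingers shut, I pushed the empty tray in until its stop pushed back. I then hooked a fingertip behind the dish tray's lip and drew it out slowly to its outer stop. The arm then backed off and rose clear.

**Last checks:**
- **Empty tray:** the camera puts it at about -0.5 mm, where 0 is fully home.
- **Dish tray:** the camera puts it at about 98 mm of 100, and the force rose while the fingertip stood still at the stop.
- **Dish:** it lies about 3 mm from the pocket centre.
- **Timer and bottles:** they look unmoved in the last picture.
- **Robot:** it was touching nothing, with only noise (under 1 N) on the force reading.

One move command went out with a wrong sign and a stray argument. It never ran, which I confirmed from the robot's state before going on. No checks failed or disagreed.

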